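# Set the bars in the welding jig and clear the packs

## Task

Get the bench ready for welding: set every steel bar flat in a bay of its own in the jig, pushed up flush against both the end stop and the two side stops of that bay, and put every cardboard pack away in the open drawer, then slide the drawer fully shut. Leave the hammer, the brush and the magnetic square where they lie.

Things in the scene. Friction and masses are not known exactly. Their poses are not given: they have to be found in the camera images.
- jig: fixed steel jig plate, 160 x 262 x 10 mm thick, lying on the bench; origin on the bench (plate spans x -85 to +75 mm, y -131 to +131 mm). Three bays lie side by side, centred at y -84, 0 and +84 mm. Each has one end stop and two side stops, all 12 mm high above the plate; the -x end and -y side of each bay are open
- seat1 (a point): centre of a bar when properly seated in bay 1 (18 mm above the bench), axes as the jig's: bar along x. From here the end stop's face is at x +55 mm (stop 22 mm wide, 12 thick) and the two side stops' faces at y +12.5 mm (each 16 mm long along x, 12 thick, centred at x -38 and +38 mm); the bay at the jig's -y edge
- seat2 (a point): centre of a bar when properly seated in bay 2 (18 mm above the bench), axes as the jig's: bar along x. From here the end stop's face is at x +55 mm (stop 22 mm wide, 12 thick) and the two side stops' faces at y +12.5 mm (each 16 mm long along x, 12 thick, centred at x -38 and +38 mm); the middle bay
- seat3 (a point): centre of a bar when properly seated in bay 3 (18 mm above the bench), axes as the jig's: bar along x. From here the end stop's face is at x +55 mm (stop 22 mm wide, 12 thick) and the two side stops' faces at y +12.5 mm (each 16 mm long along x, 12 thick, centred at x -38 and +38 mm); the bay at the jig's +y edge
- bar1: steel flat bar, 110 x 25 x 16 mm (its x, y, z), 0.25 to 0.45 kg, origin at its centre; starts lying flat on the bench, slides under a push of 2 to 6 N. All bars are alike; some may be absent
- bar2: steel flat bar, 110 x 25 x 16 mm (its x, y, z), 0.25 to 0.45 kg, origin at its centre; starts lying flat on the bench, slides under a push of 2 to 6 N. All bars are alike; some may be absent
- bar3: steel flat bar, 110 x 25 x 16 mm (its x, y, z), 0.25 to 0.45 kg, origin at its centre; starts lying flat on the bench, slides under a push of 2 to 6 N. All bars are alike; some may be absent
- pack1: small brown cardboard pack with a pale band round it, 60 x 36 x 24 mm (its x, y, z), about 0.1 kg, origin at its centre; starts flat on the bench. All packs are alike; one may be absent
- pack2: small brown cardboard pack with a pale band round it, 60 x 36 x 24 mm (its x, y, z), about 0.1 kg, origin at its centre; starts flat on the bench. All packs are alike; one may be absent
- pack3: small brown cardboard pack with a pale band round it, 60 x 36 x 24 mm (its x, y, z), about 0.1 kg, origin at its centre; starts flat on the bench. All packs are alike; one may be absent
- unit: fixed grey drawer unit, 240 x 260 x 100 mm high, origin under its centre; the drawer comes out towards its -x. The unit's top overhangs the drawer from x -105 mm on
- unit_drawer0 (a joint): how far the drawer stands out of the unit (m): 0 shut, 0.165 fully out; starts 0.13 to 0.16 out; it slides with about 1 N of friction and stays where it is left
- drawer_floor (a point): centre of the drawer's inner floor, moving with the drawer, 22 mm above the bench, axes as the unit's. Inside, the drawer is 195 mm (x) by 218 mm (y) and its sides rise 56 mm above this floor (front panel 66 mm); at opening q the unit's top covers what lies beyond x = q - 0.1035 m
- unit_drawer0_handle (a point): middle of the bar handle on the drawer front, 35 mm out from the front panel and 62 mm above the bench; bar along y, about 120 mm long and roughly 10 mm thick
- hammer: loose hammer with wooden handle, 260 mm long, lying beyond the jig; to be left alone
- brush: loose brush, 150 mm long, lying beyond the jig; to be left alone
- square: loose small magnetic square, 52 mm, lying beside the drawer unit; to be left alone
Not all that is in view belongs to the job. What is shaped like the bar1 but black or orange is not meant.

How it is judged:
On the way, in this order (a step that is already met when the one before it is completed fails the run):
1. every pack lies released in the drawer while it is still open (x of pack1 in the frame of drawer_floor between -0.095 and 0.095 m and y of pack1 in the frame of drawer_floor between -0.105 and 0.105 m and z of pack1 in the frame of drawer_floor between 0 and 0.04 m and x of pack2 in the frame of drawer_floor between -0.095 and 0.095 m and y of pack2 in the frame of drawer_floor between -0.105 and 0.105 m and z of pack2 in the frame of drawer_floor between 0 and 0.04 m and x of pack3 in the frame of drawer_floor between -0.095 and 0.095 m and y of pack3 in the frame of drawer_floor between -0.105 and 0.105 m and z of pack3 in the frame of drawer_floor between 0 and 0.04 m and contact force between each of pack1, pack2, pack3 and the fingers below 0.2 N and value of joint unit_drawer0 above 0.05 m), for 0.2 s.
2. the drawer is shut with the packs in it (value of joint unit_drawer0 below 0.004 m and x of pack1 in the frame of drawer_floor between -0.095 and 0.095 m and y of pack1 in the frame of drawer_floor between -0.105 and 0.105 m and z of pack1 in the frame of drawer_floor between 0 and 0.04 m and x of pack2 in the frame of drawer_floor between -0.095 and 0.095 m and y of pack2 in the frame of drawer_floor between -0.105 and 0.105 m and z of pack2 in the frame of drawer_floor between 0 and 0.04 m and x of pack3 in the frame of drawer_floor between -0.095 and 0.095 m and y of pack3 in the frame of drawer_floor between -0.105 and 0.105 m and z of pack3 in the frame of drawer_floor between 0 and 0.04 m), for 0.2 s.
At the end, for the whole second after the job is handed in: Every bar lies at rest, flat on the jig plate in a bay, within 2 mm of its end stop and side stops and within 0.025 rad of square; every pack is inside the drawer; the drawer is shut to within 4 mm (all of step 2 and ((x of bar1 in the frame of seat1 between -0.002 and 0.002 m and y of bar1 in the frame of seat1 between -0.002 and 0.002 m and z of bar1 in the frame of seat1 between -0.003 and 0.003 m and angle between the x axis of bar1 and the x axis of seat1, either way round below 0.025 rad) or (x of bar1 in the frame of seat2 between -0.002 and 0.002 m and y of bar1 in the frame of seat2 between -0.002 and 0.002 m and z of bar1 in the frame of seat2 between -0.003 and 0.003 m and angle between the x axis of bar1 and the x axis of seat2, either way round below 0.025 rad) or (x of bar1 in the frame of seat3 between -0.002 and 0.002 m and y of bar1 in the frame of seat3 between -0.002 and 0.002 m and z of bar1 in the frame of seat3 between -0.003 and 0.003 m and angle between the x axis of bar1 and the x axis of seat3, either way round below 0.025 rad)) and ((x of bar2 in the frame of seat1 between -0.002 and 0.002 m and y of bar2 in the frame of seat1 between -0.002 and 0.002 m and z of bar2 in the frame of seat1 between -0.003 and 0.003 m and angle between the x axis of bar2 and the x axis of seat1, either way round below 0.025 rad) or (x of bar2 in the frame of seat2 between -0.002 and 0.002 m and y of bar2 in the frame of seat2 between -0.002 and 0.002 m and z of bar2 in the frame of seat2 between -0.003 and 0.003 m and angle between the x axis of bar2 and the x axis of seat2, either way round below 0.025 rad) or (x of bar2 in the frame of seat3 between -0.002 and 0.002 m and y of bar2 in the frame of seat3 between -0.002 and 0.002 m and z of bar2 in the frame of seat3 between -0.003 and 0.003 m and angle between the x axis of bar2 and the x axis of seat3, either way round below 0.025 rad)) and ((x of bar3 in the frame of seat1 between -0.002 and 0.002 m and y of bar3 in the frame of seat1 between -0.002 and 0.002 m and z of bar3 in the frame of seat1 between -0.003 and 0.003 m and angle between the x axis of bar3 and the x axis of seat1, either way round below 0.025 rad) or (x of bar3 in the frame of seat2 between -0.002 and 0.002 m and y of bar3 in the frame of seat2 between -0.002 and 0.002 m and z of bar3 in the frame of seat2 between -0.003 and 0.003 m and angle between the x axis of bar3 and the x axis of seat2, either way round below 0.025 rad) or (x of bar3 in the frame of seat3 between -0.002 and 0.002 m and y of bar3 in the frame of seat3 between -0.002 and 0.002 m and z of bar3 in the frame of seat3 between -0.003 and 0.003 m and angle between the x axis of bar3 and the x axis of seat3, either way round below 0.025 rad)) and linear speed of each of bar1, bar2, bar3 below 0.02 m/s); the robot touches nothing.
It fails at once if the hammer is knocked more than 30 mm out of its place (distance of hammer from where it was at the start of the episode above 0.03 m).
It fails at once if the brush is knocked more than 30 mm out of its place (distance of brush from where it was at the start of the episode above 0.03 m).
It fails at once if the square is knocked more than 30 mm out of its place (distance of square from where it was at the start of the episode above 0.03 m).
Of bar1, bar2, bar3 only 2 to 3 are there at a start; the rules pass over those that are not, and their reading is None.
Of pack1, pack2, pack3 only 2 to 3 are there at a start; the rules pass over those that are not, and their reading is None.
At some moment in a run one of bar1, bar2, bar3, pack1, pack2, pack3 may be knocked a few centimetres aside while the robot is not near it.
Once in a run the grip may slacken for a moment while it holds something.
It also fails if it takes over 210 s, if anything falls off the work surface, if the arm or the gripper's body presses on something with over 40 N, if the wrist force passes 120 N, or if a joint passes its speed limit or range.

## Robot

A 6-joint arm with a two-finger parallel gripper is mounted at the origin on the work surface. World frame = base frame: x ahead of the robot, y to its left, z up, the work surface at z = 0. Lengths are in m, angles in rad, forces in N, time in s.
With the tool pointing down it reaches from about 0.225 to 0.875 m from the base axis. Payload 3.4 kg.
Tool frame: the origin (TCP) lies at the very end of the fingers, on their centre line; the grasp point (between the pads) lies 19 mm behind it (r.pinch_z is the distance from the TCP to the grasp point, in m); z points along the fingers, x is the direction in which the jaws open and shut, and the axes are right-handed (so a half turn about z gives the same grasp; the last joint's range is limited). The gripper opens to 85 mm and grips with 20 to 120 N. Pads are 22 mm wide; open, the fingers measure 114 mm over their backs; the gripper's body (76 mm by 85 mm) begins 54 mm behind the grasp point. The pads swing forward as they close: fully open they stand 13 mm farther back than shut.
Start: joints at [-1.323, 0.276, 1.505, -0, 1.361, -0.121], TCP at [0.207, -0.536, 0.231] pointing down, gripper open.
Joint ranges: [-2.89, 2.89], [-0.75, 2.08], [0.22, 2.7], [-1.18, 4.32], [0.11, 2.71], [-2.7, 2.7]. Speed limits (rad/s): [2.57, 2.57, 3.14, 3.14, 3.14, 3.14].

## Interface

Orientations are given as [roll, pitch, yaw] about the fixed x, y, z axes, in that order (R = Rz(yaw) Ry(pitch) Rx(roll)).
In Python, from cell import r, fingers, viewer, spotter gives the robot as it stands. Calls block until the motion is done:
- r.move_pose(position, orientation): joint-space move of the TCP to a pose.
- r.move_straight(position, vel=0.15, rotation=None, max_force=None): straight line of the TCP; rotation=None keeps the orientation; vel is the mean speed in m/s. With max_force (N) it stops when the force on the tool has changed by that much, and returns True; else False.
- r.movej(angles): joint-space move.
- fingers.ungrasp() and fingers.close_gripper(grasp_force=None): open the fingers fully, or close them until they stop; grasp_force is the grip in N (None keeps the last).
- r.wait(seconds).
- r.ik(position, orientation): joint angles nearest the present ones, or None.
- r.read_state(): the state.
- viewer.snapshot(name): name is "scene" or "top"; returns (picture, depth): 384x512x3 uint8, red, green, blue; 384x512 float32, m along the optical axis (not along the pixel's ray), 0 where there is no reading.
- viewer.get_calibration(name): a dict with "fx", "fy", "cx", "cy" (pixels), "k1" (the pictures are not rectified: a ray, as slopes to the right and down, at radius r is drawn at 1 + k1 r^2 times it, then the intrinsics apply), "T" (4x4, takes a point from camera to world coordinates). Camera axes: x right, y down, z forward; pixel columns grow to the right and rows downward; lengths in m; the calibration is good to about 2 mm. A picture is of the moment at which its call begins. get_calibration takes no time and is no camera call.
A pose or a line that the arm cannot do raises r.Unreachable and nothing moves.
- r.close_job(): hands the job in, once; it reports no verdict.
Trained networks look in the newest picture that a camera, given by its name, has taken for a name from the list of things; names that differ only in an ending like _2 or _b are one class to them, and where a whole thing is asked for, a point or a joint stands for the part that bears it (a point fixed in the world has none). Each returns a list of dicts, best first, with "conf" (0 to 1); they miss things now and then, are a little off and sometimes report something else, mostly with a low value. They report only what shows in the picture. A call takes as long as a camera call. They do not tell look-alikes from the thing itself.
- spotter.boxes_of(name, camera): "position" ([x, y, z] in m, in world coordinates, good to about 4 mm: the middle of the surface that is visible of it).
The state is a dict: "t": time; "joints": joint angles; "joint_velocities": joint speeds; "effort": joint torques, N m; "position": TCP position; "tool_rot": TCP orientation; "contact_force": force on the tool from outside, world axes, zero at the start; "wrist_torque": the same for the moment, N m; "finger_gap": opening from 0.0 (shut) to 1.0 (fully open).
Only numpy, scipy, OpenCV 4.12 (cv2) and the standard library are available. Lean on these libraries where they do the work, as an engineer would, in place of code of your own. Each camera call takes 0.05 s, during which the arm holds its last target.

## Working session

There is one attempt and no reset: what is moved stays moved. The work goes in short steps, each a Python script; the robot and the scene stay as the last script left them, time stands still between calls to the robot, and variables do not carry over. Pictures are saved under pics/ and viewed, and the job is handed in when it is done.

```bash
ls; mkdir -p pics; python3 - <<'E'
from cell import r, fingers, viewer, spotter
import cv2,numpy as np
for n in ("scene","top"):
    p,d=viewer.snapshot(n)
    cv2.imwrite(f"pics/{n}0.png",cv2.resize(p[:,:,::-1],(800,600),interpolation=cv2.INTER_CUBIC))
    c=viewer.get_calibration(n); print(n,{k:(v if np.isscalar(v) else np.round(v,3).tolist()) for k,v in c.items()})
    for o in ("bar1","pack1","jig","unit","unit_drawer0","unit_drawer0_handle","hammer","brush","square"):
        try:
            for b in spotter.boxes_of(o,n): print(n,o,round(b["conf"],2),np.round(b["position"],3))
        except Exception as e: print(o,e)
s=r.read_state(); print(s)
E
```

```text
pics
scene {'fx': 353.54513879260094, 'fy': 353.54513879260094, 'cx': 258.87364593371603, 'cy': 194.46734720875065, 'k1': -0.023792843211401318, 'T': [[-0.556, 0.474, -0.683, 1.163], [0.831, 0.329, -0.448, 0.358], [0.013, -0.817, -0.577, 0.619], [0.0, 0.0, 0.0, 1.0]]}
scene bar1 0.78 [ 0.42  -0.285  0.014]
scene bar1 0.75 [ 0.41  -0.108  0.016]
scene bar1 0.74 [ 0.501 -0.389  0.022]
scene bar1 0.73 [ 0.306 -0.258  0.014]
scene bar1 0.58 [ 0.634 -0.168  0.011]
scene bar1 0.48 [ 0.335 -0.426  0.012]
scene pack1 0.76 [0.562 0.06  0.025]
scene pack1 0.62 [0.466 0.041 0.025]
scene jig 0.86 [ 0.632 -0.167  0.007]
scene unit 0.61 [0.734 0.293 0.098]
scene unit_drawer0_handle 0.62 [0.477 0.283 0.048]
scene hammer 0.57 [ 0.79  -0.07   0.022]
scene brush 0.45 [0.735 0.294 0.098]
scene brush 0.37 [ 0.501 -0.39   0.021]
scene square 0.7 [0.761 0.047 0.013]
top {'fx': 350.3188785494357, 'fy': 350.3188785494357, 'cx': 256.66558074059964, 'cy': 187.4895388376075, 'k1': -0.0077062383931722715, 'T': [[0.068, -0.977, 0.204, 0.357], [-0.998, -0.067, 0.011, -0.07], [0.003, -0.204, -0.979, 0.943], [0.0, 
[... 561 characters left out ...]
3 [ 0.679 -0.427  0.014]
{'t': 1.0, 'joints': array([-1.32299156e+00,  2.75879987e-01,  1.50491002e+00,  6.21899986e-06,
        1.36072440e+00, -1.20995655e-01]), 'joint_velocities': array([ 0.00125909,  0.00048321, -0.00011061,  0.00064255, -0.00234221,
       -0.00037248]), 'effort': array([ 1.11010111e-03, -4.16659963e+01, -2.46102673e+01, -3.49623288e-04,
        7.97548591e-05, -3.20927903e-06]), 'position': array([ 0.2072893 , -0.53635438,  0.23133543]), 'tool_rot': array([ 3.14158925e+00, -7.84111949e-05, -1.20199720e+00]), 'contact_force': array([-0.42194022, -0.65866544, -0.0550577 ]), 'wrist_torque': array([ 0.05235113, -0.02913911,  0.01136341]), 'finger_gap': 0.9968777303406792}
```

View pics/scene0.png

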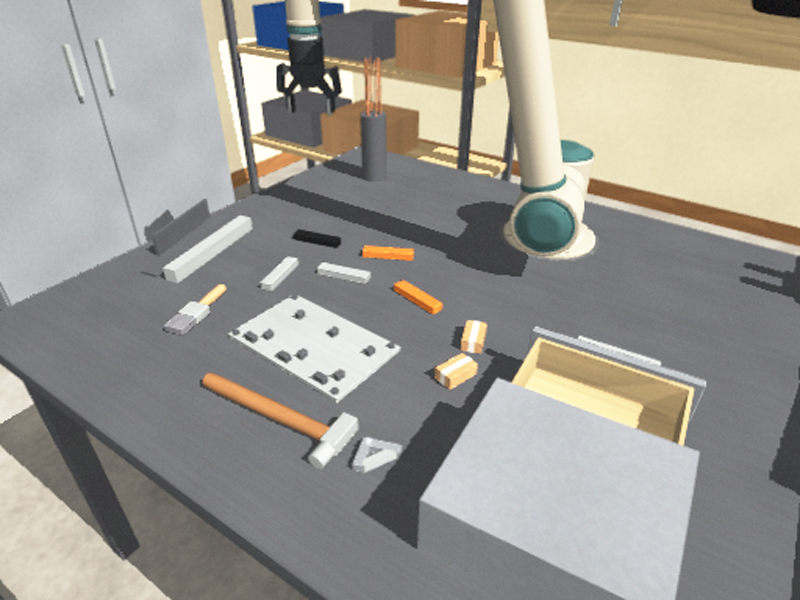

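View pics/top0.png

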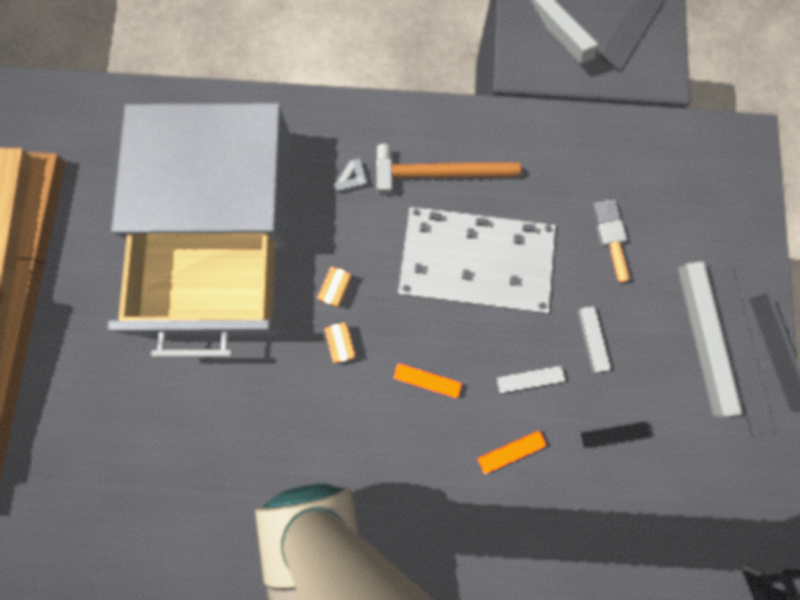

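Two pale steel bars are visible in the top view at about (530,380) and (594,340). The look-alikes are orange at (428,380) and (512,452) and black at (616,435). The long grey beam at (710,340) is too big. There are two packs, at (335,287) and (340,343). Next I'll measure poses by segmentation and check an enlarged crop.

```bash
cat > h.py <<'E'
from cell import r, fingers, viewer, spotter
import cv2,numpy as np
def ray(cal,uv):
    uv=np.atleast_2d(np.float64(uv))
    K=np.array([[cal["fx"],0,cal["cx"]],[0,cal["fy"],cal["cy"]],[0,0,1]])
    # k1 convention is opencv's: x_d = x(1+k1 r^2)
    p=cv2.undistortPoints(uv.reshape(-1,1,2),K,np.array([cal["k1"],0,0,0,0]))[:,0]
    return np.c_[p,np.ones(len(p))]
def onplane(cal,uv,z):
    T=np.array(cal["T"]); d=ray(cal,uv)@T[:3,:3].T; o=T[:3,3]
    return o+d*((z-o[2])/d[:,2])[:,None]
def cloud(cal,dep):
    h,w=dep.shape; v,u=np.mgrid[:h,:w]; T=np.array(cal["T"])
    R=ray(cal,np.c_[u.ravel(),v.ravel()]); P=(R*dep.reshape(-1,1))@T[:3,:3].T+T[:3,3]
    return P.reshape(h,w,3)
def proj(cal,P):
    T=np.array(cal["T"]); q=(np.atleast_2d(P)-T[:3,3])@T[:3,:3]
    x=q[:,:2]/q[:,2:]; r2=(x**2).sum(1,keepdims=True); x=x*(1+cal["k1"]*r2)
    return x*[cal["fx"],cal["fy"]]+[cal["cx"],cal["cy"]]
def crop(p,c,s,name,k=6):
    u,v=map(int,c); a=p[max(0,v-s):v+s,max(0,u-s):u+s]
    cv2.imwrite("pics/"+name,cv2.resize(a[:,:,::-1],None,fx=k,fy=k,interpolation=cv2.INTER_CUBIC))
E
python3 - <<'E'
from h import *
D={}
for n in ("scene","top"):
    p,d=viewer.snapshot(n); D[n+"p"]=p; D[n+"d"]=d
np.savez("s0.npz",**D)
p,d=D["topp"],D["topd"]; cal=viewer.get_calibration("top"); P=cloud(cal,d)
print("bench z",[np.round(P[v,u],3) for u,v in ((350,290),(230,160),(430,150),(150,270))])
p3=cv2.resize(p[170:310,200:450][:,:,::-1],None,fx=3.2,fy=3.2,interpolation=cv2.INTER_CUBIC); cv2.imwrite("pics/c1.png",p3)
p3=cv2.resize(p[110:210,230:380][:,:,::-1],None,fx=5.3,fy=5.3,interpolation=cv2.INTER_CUBIC); cv2.imwrite("pics/c2.png",p3)
for u,v in ((339,243),(380,217),(274,243),(213,184),(217,219),(300,170),(130,180),(150,180),(110,226),(110,100)): print((u,v),p[v,u],np.round(P[v,u],3))
E
```

```text
bench z [array([ 0.299, -0.319,  0.001]), array([0.626, 0.02 , 0.003]), array([ 0.696, -0.542, -0.004]), array([0.314, 0.205, 0.001])]
(339, 243) [220 222 219] [ 0.417 -0.285  0.016]
(380, 217) [220 222 219] [ 0.492 -0.392  0.017]
(274, 243) [247 163  10] [ 0.405 -0.115  0.011]
(213, 184) [247 247 245] [0.549 0.058 0.026]
(217, 219) [247 247 245] [0.457 0.039 0.022]
(300, 170) [222 224 221] [ 0.608 -0.175  0.011]
(130, 180) [244 226 153] [0.546 0.283 0.022]
(150, 180) [245 228 156] [0.55  0.229 0.022]
(110, 226) [209 213 208] [0.416 0.298 0.069]
(110, 100) [185 187 193] [0.739 0.337 0.097]
```

View pics/c1.png

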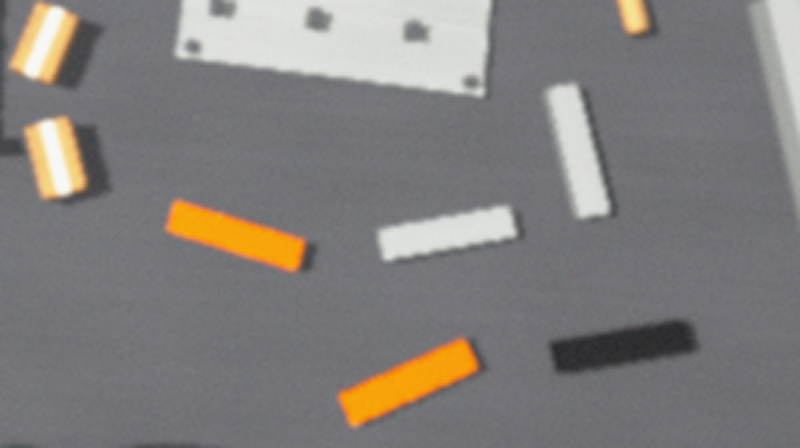

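View pics/c2.png

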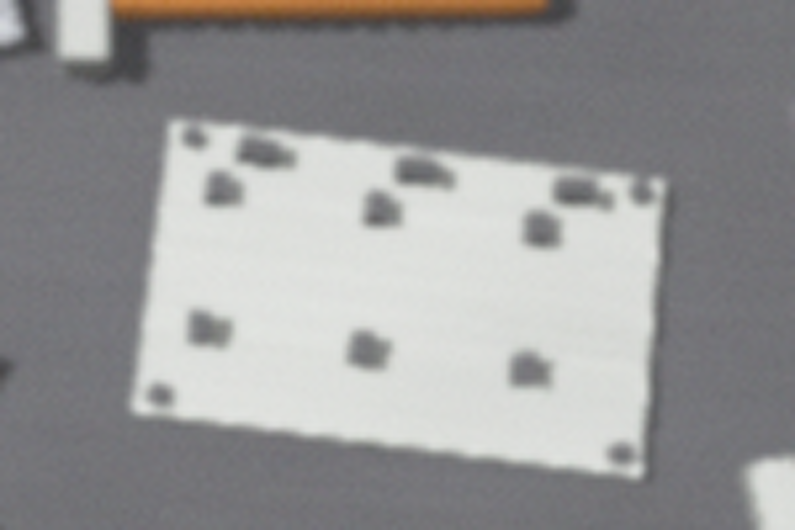

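```bash
cat >> h.py <<'E'
from scipy.optimize import minimize
def box(dim,z0,z1,off=(0,0)):
    a,b=dim[0]/2,dim[1]/2
    return np.array([[sx*a+off[0],sy*b+off[1],z] for sx in(-1,1) for sy in(-1,1) for z in(z0,z1)])
def place(C,x,y,t):
    c,s=np.cos(t),np.sin(t); return np.c_[x+c*C[:,0]-s*C[:,1],y+s*C[:,0]+c*C[:,1],C[:,2]]
def hullmask(cal,C,q,shape,S=4):
    uv=proj(cal,place(C,*q)); h=cv2.convexHull(np.float32(uv))[:,0]
    m=np.zeros((shape[0]*S,shape[1]*S),np.uint8)
    cv2.fillConvexPoly(m,np.int32(np.round(((h+0.5)*S-0.5)*16)),255,shift=4)
    return cv2.resize(m,(shape[1],shape[0]),interpolation=cv2.INTER_AREA).astype(np.float32)/255
def fit(cal,mask,C,q0):
    """silhouette fit of a box; mask float 0..1; returns pose, IoU"""
    u0,v0,w,h=cv2.boundingRect((mask>.5).astype(np.uint8)); 
    M=20; ys=slice(max(0,v0-M),v0+h+M); xs=slice(max(0,u0-M),u0+w+M)
    c2=dict(cal); c2["cx"]=cal["cx"]-xs.start; c2["cy"]=cal["cy"]-ys.start
    m=mask[ys,xs].astype(np.float32)
    f=lambda q:float(np.abs(hullmask(c2,C,q,m.shape)-m).sum()/m.sum())
    best=minimize(f,q0,method="Nelder-Mead",options=dict(initial_simplex=np.array(q0)+np.array([[0,0,0],[.006,0,0],[0,.006,0],[0,0,.12]]),xatol=1e-5,fatol=1e-5,maxiter=300))
    return best.x,best.fun
def steel(p):
    hsv=cv2.cvtColor(p,cv2.COLOR_RGB2HSV); return ((hsv[...,1]<40)&(hsv[...,2]>150)).astype(np.uint8)
def cardboard(p):
    i=p.astype(int); return (((i[...,0]>150))).astype(np.uint8)
def comps(mask,P,cen,rad=0.1):
    n,l,st,ce=cv2.connectedComponentsWithStats(mask); out=[]
    for i in range(1,n):
        if st[i,4]<15: continue
        q=np.median(P[l==i],axis=0)
        if np.hypot(*(q[:2]-cen[:2]))<rad: out.append((st[i,4],(l==i).astype(np.float32),q))
    return sorted(out,key=lambda a:-a[0])
BAR=lambda z=0:box((.110,.025),z,z+.016)
PACK=lambda z=0:box((.060,.036),z,z+.024)
JIG=box((.160,.262),0,.010,(-.005,0))
def locate(kind,cen,z=0,cams=("top","scene"),snaps=None,rad=0.05,verbose=True):
    res=[]
    for n in cams:
        p,d=snaps[n] if snaps else viewer.snapshot(n)
        cal=viewer.get_calibration(n); P=cloud(cal,d)
        m=(steel if kind in("bar","jig") else cardboard)(p)
        if kind=="jig": m=cv2.morphologyEx(m,cv2.MORPH_CLOSE,np.ones((5,5)))
        if kind=="bar" and z>0: m&=((P[...,2]>z+.008)).astype(np.uint8)
        cs=comps(m,P,np.array(cen),rad)
        if not cs: print(n,kind,"none"); continue
        a,mk,q=cs[0]
        if kind=="jig":
            cc,_=cv2.findContours(mk.astype(np.uint8),cv2.RETR_EXTERNAL,cv2.CHAIN_APPROX_NONE); mk=cv2.drawContours(np.zeros_like(mk),cc,-1,1,-1)
        C={"bar":BAR(z),"pack":PACK(z),"jig":JIG}[kind]
        pts=P[mk>0][:,:2].astype(np.float32); (c,wh,an)=cv2.minAreaRect(pts); t=np.radians(an)
        if (wh[0]<wh[1])!=(kind=="jig"): t+=np.pi/2
        t=(t+np.pi/2)%np.pi-np.pi/2
        x,e=min((fit(cal,mk,C,[c[0],c[1],t+dt]) for dt in (0,.1,-.1)),key=lambda a:a[1])
        if verbose: print(n,kind,np.round(x,4),"err",round(e,3),"area",a)
        res.append(x)
    return res
E
python3 - <<'E'
from h import *
D=np.load("s0.npz"); S={n:(D[n+"p"],D[n+"d"]) for n in("scene","top")}
locate("jig",(.62,-.17),snaps=S)
locate("bar",(.417,-.283),snaps=S);locate("bar",(.496,-.391),snaps=S)
locate("pack",(.552,.06),snaps=S,rad=.035);locate("pack",(.458,.04),snaps=S,rad=.035)
E
```

```text
top jig [ 0.571  -0.2318  1.521 ] err 0.646 area 5449
scene jig [0.8643 0.091  0.2766] err 1.0 area 3730
top bar [ 0.4192 -0.2859 -1.3184] err 0.085 area 457
scene bar [0.7488 0.0365 0.765 ] err 1.0 area 275
top bar [ 0.4564 -0.2343 -1.3276] err 1.0 area 462
scene bar [ 0.8173 -0.0591  0.8042] err 1.0 area 251
top pack [0.427  0.0269 0.8761] err 1.0 area 361
scene pack [0.8259 0.2041 0.4843] err 1.0 area 400
top pack [0.4586 0.041  0.338 ] err 0.089 area 378
scene pack [0.7842 0.1776 0.3951] err 1.0 area 299
```

```bash
python3 - <<'E'
from h import *
D=np.load("s0.npz"); cal=viewer.get_calibration("scene"); P=cloud(cal,D["scened"])
print(P[171,218],proj(cal,P[171,218]), P.dtype)
cal=viewer.get_calibration("top"); P=cloud(cal,D["topd"]); print(P[217,380],proj(cal,P[217,380]),proj(cal,P[243,339]))
m=comps(steel(D["topp"]),P,np.array((.496,-.391)),.05)
for a,mk,q in m: print(a,q,cv2.boundingRect(mk.astype(np.uint8)),cv2.minAreaRect(P[mk>0][:,:2].astype(np.float32)))
print(hullmask(cal,BAR(),[.496,-.391,0],(384,512)).sum())
E
```

```text
[ 0.41669872 -0.29200736  0.01831638] [[218. 171.]] float64
[ 0.49236166 -0.39220844  0.01667796] [[380. 217.]] [[339. 243.]]
462 [ 0.49289318 -0.39227501  0.01526021] (370, 196, 20, 42) ((0.456442266702652, -0.23429083824157715), (0.11364110559225082, 0.36735379695892334), 13.932221412658691)
479.44315
```

```bash
python3 - <<'E'
s=open("h.py").read()
s=s.replace("pts=P[mk>0][:,:2].astype(np.float32);","er=cv2.erode(mk,np.ones((3,3))); pts=P[er>0][:,:2]; pts=pts[np.linalg.norm(pts-np.median(pts,axis=0),axis=1)<(.17 if kind=='jig' else .07)].astype(np.float32);")
open("h.py","w").write(s)
E
cat > m.py <<'E'
from h import *
D=np.load("s0.npz"); S={n:(D[n+"p"],D[n+"d"]) for n in("scene","top")}
locate("jig",(.62,-.17),snaps=S)
locate("bar",(.417,-.283),snaps=S);locate("bar",(.496,-.391),snaps=S)
locate("pack",(.552,.06),snaps=S,rad=.035);locate("pack",(.458,.04),snaps=S,rad=.035)
E
python3 m.py
```

```text
top jig [ 0.6294 -0.189  -0.0613] err 0.019 area 5449
scene jig [ 0.6241 -0.1893 -0.0624] err 0.036 area 3730
top bar [ 0.4192 -0.2858 -1.3144] err 0.086 area 457
scene bar [ 0.4153 -0.2866 -1.3252] err 0.094 area 275
top bar [ 0.4949 -0.3943  0.2433] err 0.074 area 462
scene bar [ 0.4913 -0.3954  0.2479] err 0.068 area 251
top pack [ 0.556   0.0596 -0.2786] err 0.063 area 361
scene pack [ 0.5507  0.0591 -0.3035] err 0.098 area 400
top pack [0.4585 0.0407 0.345 ] err 0.089 area 378
scene pack [0.4547 0.0398 0.3212] err 0.069 area 299
```

```bash
python3 - <<'E'
from h import *
D=np.load("s0.npz")
for n in("top","scene"):
    cal=viewer.get_calibration(n); P=cloud(cal,D[n+"d"]); p=D[n+"p"]
    m=((abs(P[...,2]-.1)<.012)&(P[...,1]>.1)&(P[...,1]<.5)&(P[...,0]>.5)&(P[...,0]<.95)).astype(np.uint8)
    m=cv2.morphologyEx(m,cv2.MORPH_OPEN,np.ones((5,5)))
    nn,l,st,c=cv2.connectedComponentsWithStats(m); i=1+np.argmax(st[1:,4]); k=(l==i)
    cc,_=cv2.findContours(k.astype(np.uint8),cv2.RETR_EXTERNAL,cv2.CHAIN_APPROX_NONE); c=cc[0][:,0]
    W=onplane(cal,c,.1)[:,:2].astype(np.float32); rc=cv2.minAreaRect(W); print(n,rc,np.round(cv2.boxPoints(rc),3).tolist())
    # handle + front panel
    for u,v in ([(x,226) for x in range(100,148,6)] if n=="top" else []): print((u,v),np.round(P[v-2:v+3,u],3).tolist())
cal=viewer.get_calibration("top"); P=cloud(cal,D["topd"])
print("front edge", [np.round(P[v,115],3).tolist() for v in range(196,232,2)])
print("tray x pts", [(v,np.round(P[v,120],3).tolist()) for v in range(140,212,4)])
print("tray y pts", [(u,np.round(P[180,u],3).tolist()) for u in range(68,182,4)])
crop(D["topp"],(125,190),62,"dr.png",6)
E
```

```text
top ((0.7240520715713501, 0.2908589541912079), (0.22826914489269257, 0.26159486174583435), 4.183984279632568) [[0.6010000109672546, 0.4129999876022339], [0.6200000047683716, 0.15199999511241913], [0.847000002861023, 0.16899999976158142], [0.828000009059906, 0.4300000071525574]]
(100, 226) [[0.419, 0.325, 0.067], [0.417, 0.325, 0.065], [0.415, 0.325, 0.065], [0.412, 0.323, 0.068], [0.414, 0.353, 0.0]]
(106, 226) [[0.421, 0.311, 0.064], [0.418, 0.31, 0.065], [0.416, 0.309, 0.066], [0.413, 0.311, 0.061], [0.415, 0.337, 0.0]]
(112, 226) [[0.422, 0.295, 0.067], [0.419, 0.294, 0.067], [0.417, 0.295, 0.065], [0.414, 0.294, 0.065], [0.416, 0.321, 0.001]]
(118, 226) [[0.423, 0.281, 0.064], [0.42, 0.279, 0.067], [0.418, 0.278, 0.069], [0.415, 0.279, 0.065], [0.417, 0.304, 0.001]]
(124, 226) [[0.424, 0.265, 0.065], [0.421, 0.264, 0.068], [0.419, 0.265, 0.063], [0.416, 0.264, 0.065], [0.418, 0.289, -0.002]]
(130, 226) [[0.425, 0.25, 0.066], [0.422, 0.249, 0.068], [0.42, 0.249, 0.068], [0.417, 0.25, 0.064], [0.419, 0.274, -0.003]]
(136, 226) [[0.426, 0.235, 0.068], [0.423, 0.234, 0.068], [0.421, 
[... 1600 characters left out ...]
.536, 0.39, 0.034]), (92, [0.539, 0.385, 0.022]), (96, [0.54, 0.376, 0.019]), (100, [0.54, 0.363, 0.023]), (104, [0.541, 0.353, 0.022]), (108, [0.542, 0.342, 0.022]), (112, [0.543, 0.332, 0.022]), (116, [0.544, 0.322, 0.02]), (120, [0.545, 0.312, 0.018]), (124, [0.545, 0.299, 0.023]), (128, [0.545, 0.288, 0.023]), (132, [0.546, 0.277, 0.022]), (136, [0.547, 0.267, 0.022]), (140, [0.548, 0.257, 0.019]), (144, [0.549, 0.245, 0.022]), (148, [0.549, 0.234, 0.023]), (152, [0.55, 0.224, 0.021]), (156, [0.551, 0.213, 0.021]), (160, [0.552, 0.203, 0.021]), (164, [0.553, 0.192, 0.02]), (168, [0.541, 0.165, 0.08]), (172, [0.55, 0.165, 0.042]), (176, [0.559, 0.165, -0.0]), (180, [0.56, 0.154, -0.002])]
```

View pics/dr.png

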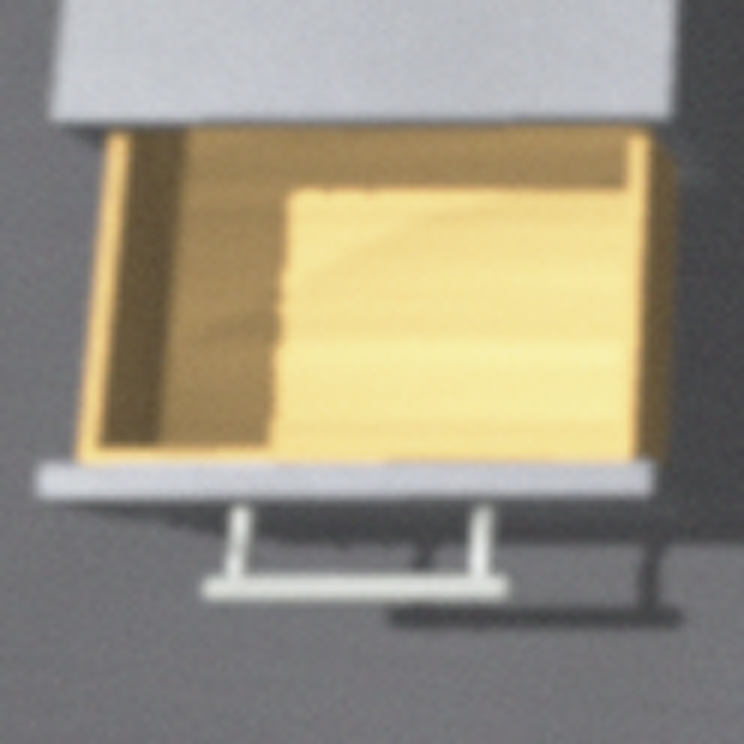

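```bash
cat >> h.py <<'E'
DOWN=lambda yaw:[np.pi,0,yaw]
def yawfor(p,yaw,also=None):
    "pick the half-turn-equivalent jaw yaw with j6 = j1-yaw nearest 0"
    j1=np.arctan2(p[1],p[0]); return min((yaw+k*np.pi for k in(-2,-1,0,1,2)),key=lambda a:abs(j1-a))
def st(msg=""):
    s=r.read_state(); print(msg,"t",round(s["t"],1),"pos",np.round(s["position"],4),"yaw",round(s["tool_rot"][2],3),"F",np.round(s["contact_force"],1),"gap",round(s["finger_gap"],3)); return s
def pick(x,y,yaw,z,force,up=.15):
    yaw=yawfor((x,y),yaw)
    fingers.ungrasp()
    r.move_pose([x,y,up],DOWN(yaw))
    hit=r.move_straight([x,y,z],vel=.12,max_force=20)
    fingers.close_gripper(force); s=st(f"closed hit={hit}")
    r.move_straight([x,y,up],vel=.15); s=st("lifted"); return s
def snap(tag):
    for n in("top","scene"):
        p,d=viewer.snapshot(n); cv2.imwrite(f"pics/{tag}_{n}.png",p[:,:,::-1])
E
python3 - <<'E'
from h import *
t=.076; dx=np.array([np.cos(t),np.sin(t)]); dy=np.array([-dx[1],dx[0]]); c=np.array([.565,.283])
a=.333+np.pi/2
s=pick(.4567,.0402,a,.004,40)
tgt=c-.025*dx+.05*dy
if s["finger_gap"]>.2:
    yw=yawfor(tgt,t)
    r.move_pose([*tgt,.17],DOWN(yw)); st("over")
    h=r.move_straight([*tgt,.031],vel=.12,max_force=12); st(f"down {h}")
    fingers.ungrasp(); r.move_straight([*tgt,.17],vel=.2); st("up")
snap("p1")
E
```

```text
closed hit=False t 5.5 pos [0.4569 0.0402 0.0044] yaw -1.238 F [-0.9  0.   5.3] gap 0.412
lifted t 6.6 pos [0.4559 0.0402 0.1491] yaw -1.238 F [ 0.1 -0.5 -1.4] gap 0.41
over t 7.7 pos [0.536  0.3298 0.1694] yaw 0.075 F [ 0.6 -0.8  0.1] gap 0.41
down False t 9.1 pos [0.537  0.3312 0.0319] yaw 0.076 F [-0.3  0.5 -0.9] gap 0.41
up t 10.4 pos [0.5358 0.3306 0.1691] yaw 0.076 F [ 0.3  0.2 -1. ] gap 0.999
```

View pics/p1_top.png

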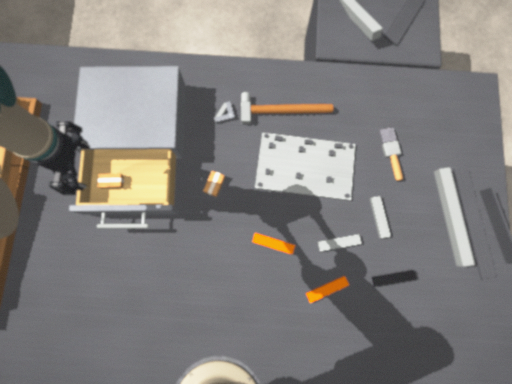

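The first pack lies in the drawer at (110,181). The other pack is still at (213,183) and the bars haven't moved.

```bash
python3 - <<'E'
from h import *
t=.076; dx=np.array([np.cos(t),np.sin(t)]); dy=np.array([-dx[1],dx[0]]); c=np.array([.565,.283])
a=-.29+np.pi/2
s=pick(.5535,.0593,a,.004,40)
tgt=c-.025*dx-.05*dy
if s["finger_gap"]>.2:
    yw=yawfor(tgt,t)
    r.move_pose([*tgt,.17],DOWN(yw)); st("over")
    h=r.move_straight([*tgt,.031],vel=.12,max_force=12); st(f"down {h}")
    fingers.ungrasp(); r.move_straight([*tgt,.2],vel=.2); st("up")
r.move_pose([.36,.0,.25],DOWN(0))
snap("p2")
E
```

```text
closed hit=False t 14.1 pos [0.5539 0.0593 0.0045] yaw 1.281 F [-0.4 -0.5  4.5] gap 0.413
lifted t 15.2 pos [0.5526 0.0593 0.1489] yaw 1.281 F [ 0.   0.1 -0.5] gap 0.407
over t 16.6 pos [0.5437 0.2309 0.1695] yaw 0.076 F [-0.4  0.1 -1.1] gap 0.409
down False t 17.9 pos [0.5445 0.2314 0.0317] yaw 0.076 F [-0.3 -0.1 -1. ] gap 0.413
up t 19.4 pos [0.5434 0.231  0.199 ] yaw 0.076 F [ 0.8 -0.2 -0.1] gap 1.0
```

View pics/p2_top.png

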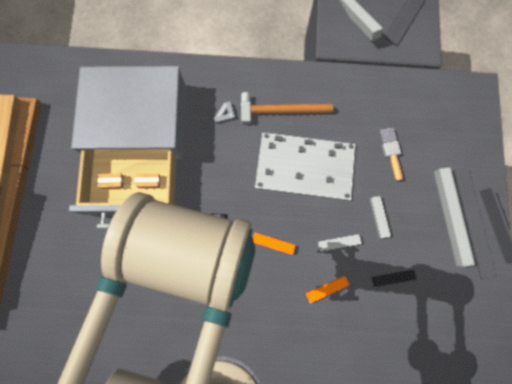

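```bash
python3 - <<'E'
from h import *
t=.076; dx=np.array([np.cos(t),np.sin(t)]); hp=np.array([.418,.272])
fingers.close_gripper(20)
a=hp-.06*dx; yw=yawfor(a,t+np.pi/2)
r.move_pose([*a,.2],DOWN(yw)); r.move_straight([*a,.05],vel=.15)
b=hp+.20*dx
h=r.move_straight([*b,.05],vel=.06,max_force=25); s=st(f"push {h}")
print("advance from handle", (s["position"][:2]-hp)@dx)
r.wait(.3); st()
r.move_straight([*(s["position"][:2]-.05*dx),.05],vel=.1); 
q=s["position"][:2]-.05*dx; r.move_straight([*q,.2],vel=.2)
r.move_pose([.35,-.1,.3],DOWN(0)); 
snap("d1")
E
```

```text
push True t 26.5 pos [0.5447 0.2814 0.0492] yaw 1.645 F [-0.6  0.3  0.4] gap 0.003
advance from handle 0.127030908315562
 t 26.8 pos [0.5434 0.2807 0.0485] yaw 1.646 F [-0.8  0.6  0.2] gap 0.0
```

View pics/d1_top.png

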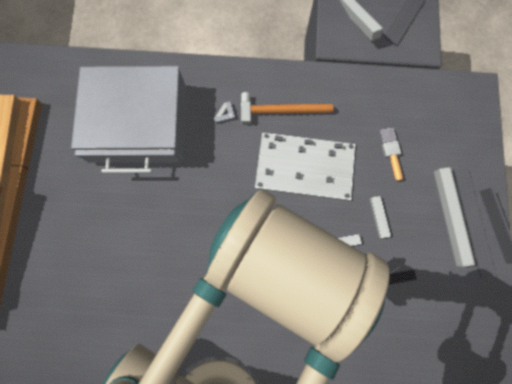

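View pics/d1_scene.png

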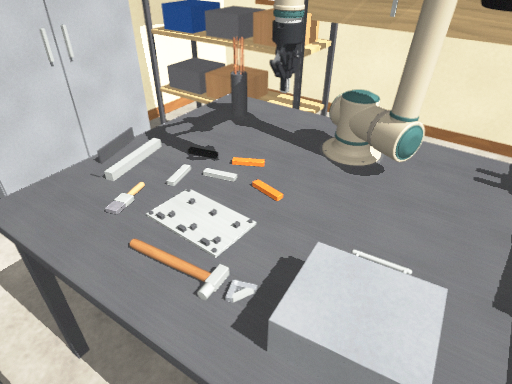

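```bash
python3 - <<'E'
from h import *
t=.076; dx=np.array([np.cos(t),np.sin(t)]); hp=np.array([.418,.272])
a=hp+.06*dx; yw=yawfor(a,t+np.pi/2)
r.move_pose([*a,.2],DOWN(yw)); r.move_straight([*a,.05],vel=.15)
for k in range(2):
    h=r.move_straight([*(hp+.16*dx),.05],vel=.025,max_force=15); s=st(f"push {h}")
    print("adv",(s["position"][:2]-hp)@dx)
    r.wait(.2)
    r.move_straight([*(hp+.10*dx),.05],vel=.08)
r.move_straight([*a,.05],vel=.15); r.move_straight([*a,.2],vel=.2)
r.movej([-1.0,-.2,1.6,0,1.7,0]); st()
p,d=viewer.snapshot("top"); cal=viewer.get_calibration("top"); P=cloud(cal,d)
crop(p,(126,150),45,"d2.png",8)
cv2.imwrite("pics/d2t.png",p[:,:,::-1])
for u in (115,135): print([(v,np.round(P[v,u],3).tolist()) for v in range(144,176,2)])
S={"top":(p,d),"scene":viewer.snapshot("scene")}
locate("bar",(.417,-.286),snaps=S);locate("bar",(.493,-.395),snaps=S);locate("jig",(.62,-.17),snaps=S)
E
```

```text
push True t 35.2 pos [0.5446 0.2815 0.0493] yaw 1.646 F [0.4 0.8 0. ] gap 0.001
adv 0.12690753424845796
push True t 37.3 pos [0.5444 0.2814 0.0493] yaw 1.645 F [-0.1 -0.8 -0.8] gap 0.002
adv 0.12677771558538067
 t 41.4 pos [ 0.2291 -0.2276  0.4015] yaw -0.999 F [-0.1  0.4  0.3] gap -0.004
[(144, [0.619, 0.304, 0.102]), (146, [0.614, 0.303, 0.101]), (148, [0.611, 0.305, 0.094]), (150, [0.608, 0.307, 0.087]), (152, [0.603, 0.306, 0.088]), (154, [0.598, 0.307, 0.084]), (156, [0.596, 0.311, 0.075]), (158, [0.595, 0.317, 0.057]), (160, [0.595, 0.325, 0.037]), (162, [0.594, 0.332, 0.019]), (164, [0.593, 0.339, 0.001]), (166, [0.587, 0.339, -0.001]), (168, [0.582, 0.338, -0.001]), (170, [0.56, 0.308, 0.068]), (172, [0.556, 0.309, 0.062]), (174, [0.564, 0.335, 0.0])]
[(144, [0.622, 0.253, 0.103]), (146, [0.618, 0.253, 0.101]), (148, [0.615, 0.255, 0.093]), (150, [0.611, 0.255, 0.09]), (152, [0.606, 0.255, 0.089]), (154, [0.602, 0.256, 0.084]), (156, [0.599, 0.259, 0.074]), (158, [0.6, 0.266, 0.053]), (160, [0.598, 0.271, 0.038]), (162, [0.598, 0.278, 0.017]), (164, [0.597, 0.285, -0.002]), (166, [0.591, 0.283, -0.0]), (168, [0.585, 0.282, 0.002]), (170, [0.563, 0.256, 0.069]), (172, [0.559, 0.256, 0.065]), (174, [0.568, 0.28, 0.0])]
top bar [ 0.4193 -0.2865 -1.3221] err 0.1 area 469
scene bar [ 0.4156 -0.2856 -1.3131] err 0.083 area 282
top bar [ 0.4951 -0.3942  0.2417] err 0.067 area 472
scene bar [ 0.4914 -0.3949  0.2493] err 0.08 area 256
top jig [ 0.6296 -0.189  -0.0603] err 0.021 area 5469
scene jig [ 0.624  -0.1889 -0.059 ] err 0.036 area 3758
```

View pics/d2.png

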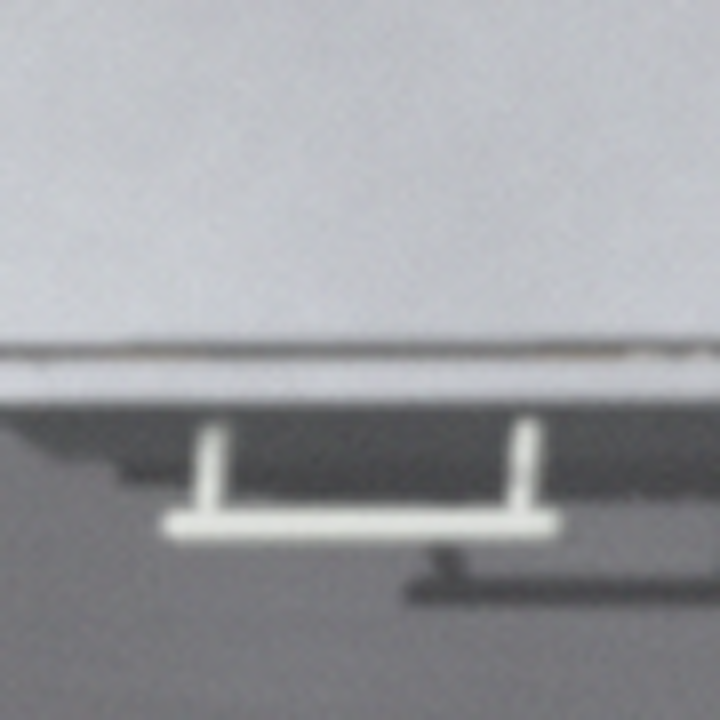

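View pics/d2t.png

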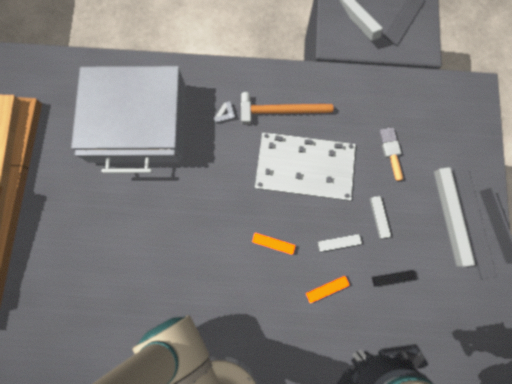

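Two gentle 15 N pushes stopped at the same point to within 0.2 mm, and the handle has travelled about 141 mm, so the drawer is at its stop. Next are the bars: pale steel at (340,242) and (380,217) in the 512-px top picture. The orange and black ones are decoys.

```bash
cat >> h.py <<'E'
JX,JY,JT=.6268,-.189,-.0605
ex=np.array([np.cos(JT),np.sin(JT)]); ey=np.array([-ex[1],ex[0]])
def seat(b): return np.array([JX,JY])+{1:-.084,2:0,3:.084}[b]*ey
def jf(xy,b): d=np.array(xy)[:2]-seat(b); return np.array([d@ex,d@ey])
def setbar(x,y,t,b,back=(-.006,-.005)):
    s=pick(x,y,t+np.pi/2,.004,60,up=.13)
    if not .1<s["finger_gap"]<.6: print("NO GRASP"); return False
    g0=s["finger_gap"]
    tg=seat(b)+back[0]*ex+back[1]*ey; yw=yawfor(tg,JT+np.pi/2)
    r.move_pose([*tg,.10],DOWN(yw)); s=st("over")
    if abs(s["finger_gap"]-g0)>.05: print("gap changed"); 
    r.move_straight([*tg,.03],vel=.12); h=r.move_straight([*tg,.0145],vel=.03,max_force=10); st(f"down {h}")
    fingers.ungrasp(); r.move_straight([*tg,.12],vel=.15); st("released"); return True
def push(b,axis,F=14,start=.033,lim=.012,lat=0.):
    """push with shut fingers towards +x ('x') or +y ('y') of bay b"""
    e,f,half=(ex,ey,.055) if axis=="x" else (ey,ex,.0125)
    a=seat(b)-(half+start)*e+lat*f; yw=yawfor(a,JT+(np.pi/2 if axis=="x" else 0))
    r.move_pose([*a,.10],DOWN(yw)); h0=r.move_straight([*a,.0145],vel=.12,max_force=12)
    if h0: print("blocked on way down"); st(); r.move_straight([*a,.1]); return None
    h=r.move_straight([*(seat(b)-(half-lim)*e+lat*f),.0145],vel=.025,max_force=F); s=st(f"push {axis} {h}"); print("  jig-frame",np.round(jf(s["position"],b),4))
    q=s["position"][:2]-.012*e; r.move_straight([*q,.0145],vel=.05); r.move_straight([*q,.10],vel=.2)
    return h
def away(): r.movej([-1.0,-.2,1.6,0,1.7,0])
E
python3 - <<'E'
from h import *
ok=setbar(.4174,-.286,-1.318,3)
away(); snap("b1")
locate("bar",seat(3),z=.010,rad=.06)
E
```

```text
closed hit=False t 45.3 pos [ 0.4176 -0.2862  0.0045] yaw 0.253 F [-1.3  0.   5.5] gap 0.266
lifted t 46.3 pos [ 0.4166 -0.2854  0.1289] yaw 0.253 F [-0.6  0.2 -1.6] gap 0.276
over t 48.3 pos [ 0.6253 -0.1101  0.0997] yaw -1.631 F [-0.1 -1.  -3.9] gap 0.274
down True t 49.6 pos [ 0.6252 -0.1097  0.0145] yaw -1.631 F [ 0.1 -1.1  4.7] gap 0.275
released t 51.1 pos [ 0.6248 -0.1095  0.1191] yaw -1.631 F [ 0.6  0.9 -0.3] gap 0.998
top bar [ 0.6279 -0.1099 -0.0671] err 0.082 area 363
scene bar [ 0.6222 -0.1125 -0.0359] err 0.266 area 349
```

```bash
python3 -c "
import cv2
a=cv2.imread('pics/b1_top.png')[110:260,220:420]; cv2.imwrite('pics/b1c.png',cv2.resize(a,None,fx=4,fy=4,interpolation=2))"
```

View pics/b1c.png

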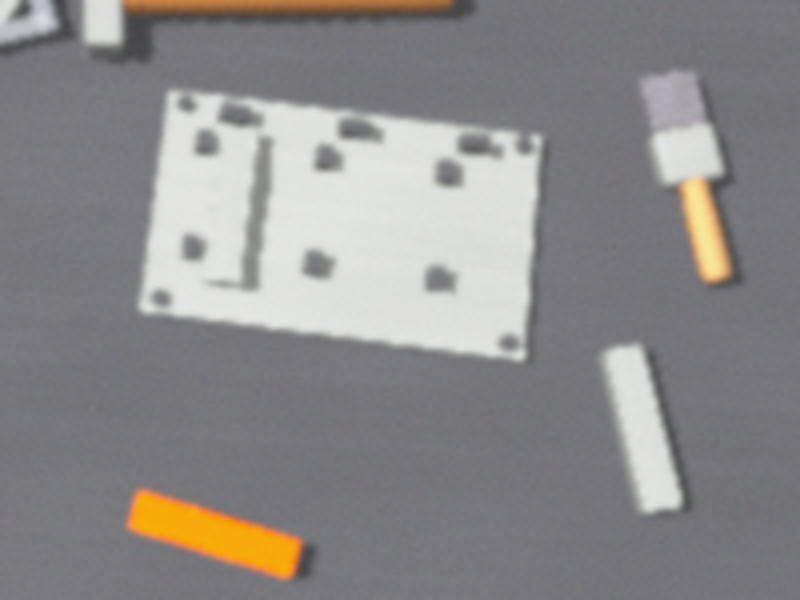

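The first bar lies square in bay 3, a few mm off its stops. Its dark side shadow is at (255,215) in the crop. Next I'll set the second bar in bay 1, then push both home.

```bash
python3 - <<'E'
from h import *
q=locate("bar",(.493,-.395)); m=np.mean(q,axis=0); print(m)
if setbar(*m,1):
    fingers.close_gripper(20)
    for b in (1,3):
        for ax in "yxy": push(b,ax)
    push(1,"x");push(3,"x")
away(); snap("b2")
locate("bar",seat(3),z=.010,rad=.06);locate("bar",seat(1),z=.010,rad=.06); print(seat(3),seat(1))
import cv2
for n,(y,x) in dict(top=(110,220),scene=(150,110)).items():
    a=cv2.imread(f'pics/b2_{n}.png')[y:y+150,x:x+200]; cv2.imwrite(f'pics/b2c_{n}.png',cv2.resize(a,None,fx=4,fy=4,interpolation=2))
E
```

```text
top bar [ 0.4951 -0.394   0.248 ] err 0.061 area 473
scene bar [ 0.4914 -0.395   0.2508] err 0.078 area 255
[ 0.49326089 -0.3944755   0.24938901]
closed hit=False t 56.8 pos [ 0.4934 -0.3945  0.0045] yaw -1.321 F [-0.4  1.   3.9] gap 0.274
lifted t 57.7 pos [ 0.4925 -0.3938  0.1287] yaw -1.321 F [-0.3  0.2 -2.4] gap 0.272
over t 58.5 pos [ 0.6149 -0.2771  0.0987] yaw -1.63 F [-0.3  0.3 -2.4] gap 0.275
down False t 59.9 pos [ 0.6152 -0.2772  0.0146] yaw -1.631 F [-1.6  1.2 -0.3] gap 0.273
released t 61.3 pos [ 0.6147 -0.2771  0.1191] yaw -1.631 F [ 0.5  0.1 -0.2] gap 0.999
push y True t 65.5 pos [ 0.6204 -0.2962  0.0148] yaw -0.057 F [ 0.3 -1.5  1. ] gap -0.001
  jig-frame [ 0.0001 -0.0234]
push x True t 69.8 pos [ 0.5558 -0.2684  0.0139] yaw -1.629 F [ 0.4 -0.9 -0.7] gap -0.003
  jig-frame [-0.0661  0.0005]
push y True t 74.1 pos [ 0.6203 -0.2962  0.0146] yaw -0.057 F [-0.2 -1.   0.5] gap -0.001
  jig-frame [ 0.     -0.0234]
push y True t 77.7 pos [ 0.6305 -0.1284  0.0145] yaw -0.056 F [ 0.  -1.3  0.5] gap -0.0
  jig-frame [ 0.     -0.0233]
push x True t 82.0 pos [ 0.5661 -0.1009  0.0137] yaw -1.63 F [ 0.3  0.3 -0.1] gap 0.002
  jig-frame [-0.0659  0.0003]
push y True t 86.3 pos [ 0.6304 -0.1284  0.0145] yaw -0.056 F [ 0.7 -1.7  1.5] gap 0.003
  jig-frame [-0.     -0.0233]
push x True t 90.4 pos [ 0.5558 -0.2686  0.0139] yaw -1.629 F [-1.   0.5 -1. ] gap -0.003
  jig-frame [-0.0661  0.0003]
push x True t 94.0 pos [ 0.5661 -0.1009  0.0137] yaw -1.63 F [ 0.3 -0.1  1.4] gap -0.001
  jig-frame [-0.0659  0.0002]
top bar [ 0.6359 -0.1052 -0.0674] err 0.128 area 397
scene bar [ 0.6282 -0.1089 -0.0408] err 0.285 area 347
top bar [ 0.6252 -0.2736 -0.0618] err 0.113 area 406
scene bar [ 0.6164 -0.2768  0.0394] err 0.356 area 276
[ 0.6318789  -0.10515368] [ 0.6217211  -0.27284632]
```

View pics/b2c_top.png

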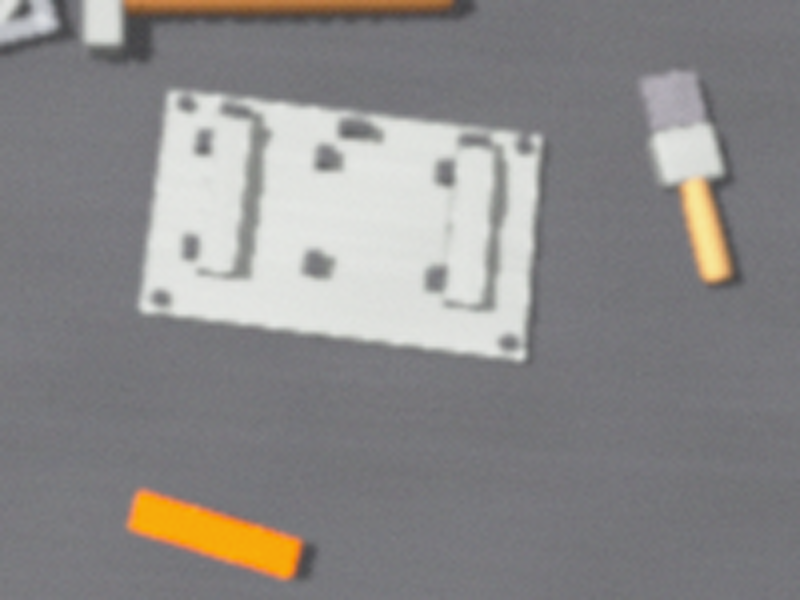

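View pics/b2c_scene.png

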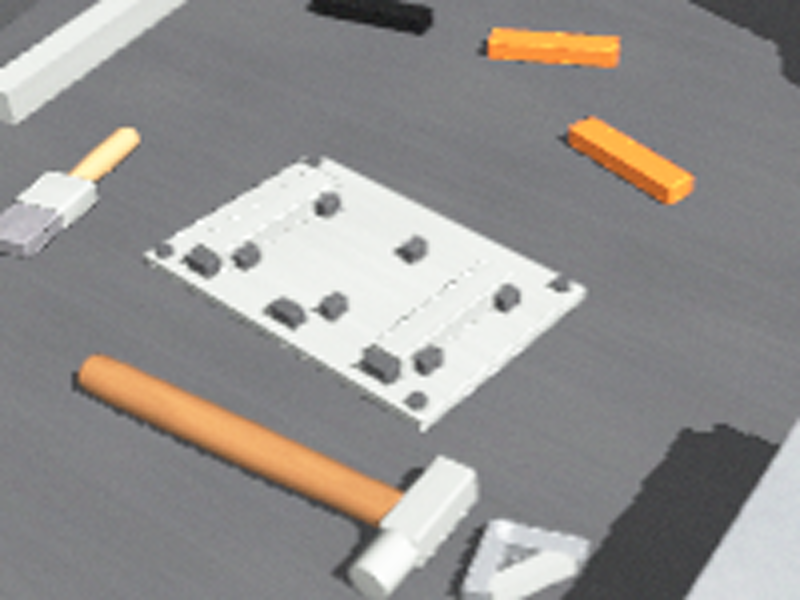

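Both bars show no gap at either stop. The fingers stopped 66.0 mm and 23.35 mm from the two seats, alike within 0.2 mm. That fits a bar half-length or half-width plus the 11 mm finger half-width. I'll take one last look at the whole bench, then hand in.

```bash
python3 - <<'E'
from h import *
p,d=viewer.snapshot("top"); cal=viewer.get_calibration("top"); P=cloud(cal,d)
print("handle x",np.round(P[170,115],3)); cv2.imwrite("pics/f.png",p[:,:,::-1]); st()
E
```

```text
handle x [0.56  0.308 0.068]
 t 97.0 pos [ 0.229  -0.2279  0.4016] yaw -1.0 F [-0.2  0.5 -0. ] gap -0.004
```

View pics/f.png

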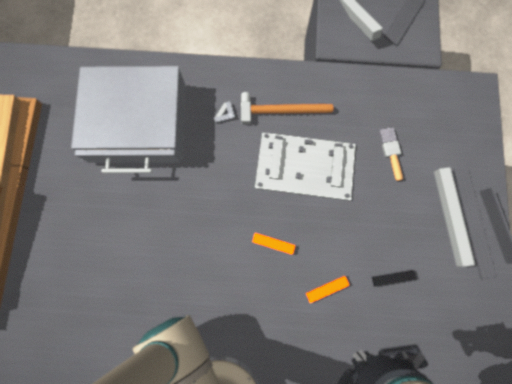

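The drawer is shut (handle at (126,170)). The bars are in bays 3 and 1 at (274,160) and (337,168). The hammer, brush and square are where they were, no packs are left out, and the arm is clear.

```bash
python3 -c "
from cell import r
print(r.close_job())"
```

```text
the job is handed in; nothing more can be done
None
```

The bench is set up and I've handed the job in; the system gives no verdict back. Only two steel bars and two packs were there.

- **Packs:** both went into the open drawer, and I then pushed it shut by its handle. Two gentle re-pushes stopped at the same point to within 0.2 mm, and the handle had not moved in the last picture.
- **Bars:** one is in bay 1 and one in bay 3, each pushed several times against its side and end stops. The contact points repeated within 0.2 mm and agreed between the two bays. They match where flush bars should be.
- **Left alone:** the hammer, brush and magnetic square look unmoved in the last top picture. The orange and black look-alikes were not touched.

**Checks that disagreed:**
- **Camera offset:** the two cameras differ by about 4–5 mm in x, so I averaged them.
- **Scene-camera bar fit:** once the bars were in the jig, this camera could not fit them reliably, because pale bar on pale plate is hard to separate. For the final seating I relied on the contact readings and the top picture.

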